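# Fetch the forming die from behind the punches

## Robot

A 6-joint arm with a two-finger parallel gripper is mounted at the origin on the work surface. World frame = base frame: x ahead of the robot, y to its left, z up, the work surface at z = 0. Lengths are in m, angles in rad, forces in N, time in s.
With the tool pointing down it reaches from about 0.375 to 0.9 m from the base axis. Payload 3.1 kg.
Tool frame: the origin (TCP) lies at the centre of the arm's flange, where the gripper is bolted on; the fingertips stand robot.tip_extent ahead of it and the grasp point (between the pads) lies 164 mm ahead of it (robot.tip_extent is the distance from the TCP to the fingertips, in m); z points along the fingers, y is the line along which they close (so a half turn about z gives the same grasp; the last joint's range is limited). The gripper opens to 87 mm and grips with 3 to 60 N. Pads are 19 mm wide; open, the fingers measure 117 mm over their backs; the gripper's body (75 mm by 190 mm) begins 51 mm behind the grasp point.
Start: joints at [0.942, 0.527, 1.433, -0, 1.181, -0.178], TCP at [0.272, 0.563, 0.405] pointing down, gripper open.
Joint ranges: [-3.08, 3.08], [-0.75, 2.2], [0.22, 2.44], [-1.43, 4.57], [0, 2.65], [-2.85, 2.85]. Speed limits (rad/s): [2.79, 2.79, 3.14, 3.14, 3.14, 3.14].

## Interface

Orientations are given as a unit quaternion [x, y, z, w].
In Python, from rig import get_obs, camera, hand_in, cut_out, robot gives the robot as it stands.
- The arm moves only by the tool step_arm, never from a script. Its argument "rows" is a list of rows, each a list of 6 numbers: the shift along the world's x, y, z in m, then the turn, a rotation vector about the world's x, y, z in degrees. A call has 1 to 12 rows; each row shifts and turns the commanded pose from where the row before left it; what a row does not reach is not made up. A row lasts 1/8 s, in which the tool goes at most 62.5 mm and 10.7 degrees, less where a joint would pass 70% of its speed; a pose out of reach is approached as far as the arm can. A call is refused whole if a number of a shift passes 0.0625 or a number of a turn 10.7, either way. A call with a gripper value outside its range is refused whole. "jaw" is the finger opening in m, from 0 to 0.087, set as the call begins (left out, the last holds). The fingers move at their own pace and stop on an object; "squeeze" is the grip in N (left out, the last holds). Time passes only in rows, so rows that do not move let the fingers close. It gives the time, the measured TCP pose, the force, the opening and the grip force at its end, in the units of the state.
- get_obs(): the state, without advancing time (a new reading comes with each control period).
- camera(name): name is "scene" or "top" or "wrist"; returns a dict with "pixels" (420x560x3 uint8, blue, green, red), "depth" (420x560 float32, m along the optical axis (not along the pixel's ray), 0 where there is no reading), "fov_y" (degrees; the focal length in pixels is half the picture's height over the tangent of half this angle, whatever the lens; pixels are square), "cx", "cy" (the principal point, pixels), "extrinsics" (4x4, takes a point from camera to world coordinates); the wrist camera has in their place "mount" (4x4, takes a point from camera to tool coordinates, whose origin is the TCP and whose axes are the flange's). Camera axes: x right, y up, looking along -z (the intrinsics and any distortion apply to the point x, -y, -z); pixel columns grow to the right and rows downward; lengths in m; the calibration is good to about 2 mm. A picture is of the moment at which its call begins: read the wrist's pose just before it.
- hand_in(): hands the job in; it is judged then, once.
Trained networks look in the newest picture that a camera, given by its name, has taken for a name from the list of things; names that differ only in an ending like _2 or _b are one class to them, and where a whole thing is asked for, a point or a joint stands for the part that bears it (a point fixed in the world has none). Each returns a list of dicts, best first, with "confidence" (0 to 1); they miss things now and then, are a little off and sometimes report something else, mostly with a low value. They report only what shows in the picture. A call takes as long as a camera call. They do not tell look-alikes from the thing itself.
- cut_out(label, camera): "region" (420x560 bool, what is visible of it) and "extent" ([centre column, centre row, width, height] in pixels, round what is visible of it).
The state is a dict: "time": time; "q": joint angles; "joint_velocities": joint speeds; "joint_torque": joint torques, N m; "position": TCP position; "tool_rot": TCP orientation; "ft_force": force on the tool from outside, world axes, zero at the start; "moment": the same for the moment, N m; "grip_width": finger opening in m; "grip_force": force on a finger pad.
Only numpy, scipy, OpenCV 4.12 (cv2) and the standard library are available. Lean on these libraries where they do the work, as an engineer would, in place of code of your own. Each camera call takes 0.05 s, during which the arm holds its last target. There are 200 camera calls.

## Task

The next job needs the low grooved die at the back of the wooden tool board. First move all three punches that stand in front of it to the shallow grey tray, standing upright; then set the die flat in the middle of the metal bolster plate, lengthwise from one raised end stop to the other; finally put every punch back upright on the very spot on the board where it stood at the start. Set everything down rather than dropping it, tip no punch over, and leave the carton of links, the tin and the spanner alone.

Things in the scene. Friction and masses are not known exactly. Their poses are not given: they have to be found in the camera images.
- rack: Fixed wooden tool board 240 (x) by 190 (y) by 12 mm; origin: centre of its underside. Three flat black discs (48 mm) at x -45, y -55, 0, 55 mm, on the robot's side, mark the punches' spots: any punch on any spot, within 6 mm. A black rectangle at x 40 marks the die's. A lip 8 mm high runs along its far edge. The tall punches leave a gripper's body no room over the die until they are gone.
- tray: Fixed shallow open grey plastic tray, 230 (x) by 150 (y) mm outside and 22 mm high, walls and floor 5 mm thick; origin: centre of its underside, the inner floor 5 mm above it. To the left or to the right of the tool board. Empty at the start; room for three punches in a row along x.
- bolster: Fixed bright metal bolster plate, 100 (x) by 124 (y) by 14 mm; origin: centre of its underside. The die goes on its top, over the origin, long side along y. Two dark end stops rise 10 mm above it, their inner faces at y = -48 and 48 mm; the x sides are open. On the other side of the tool board from the tray.
- round_punch: Steel punch, round all the way: dark round foot 42 mm across and 14 mm high, bright round shank 30 mm across to a flat top at 120 mm. Stands upright at the start. Origin: centre of its underside, z up along it. 0.37 to 0.82 kg. The shank between 20 and 88 mm above the underside is a plain grip.
- square_punch: Steel punch with square section: dark square foot 42 by 42 mm and 14 mm high, bright square shank 28 by 28 mm to a flat top at 120 mm, sides along its x and y. Stands upright at the start. Origin: centre of its underside, z up along it. 0.37 to 0.82 kg. The shank between 20 and 88 mm above the underside is a plain grip.
- pin_punch: Steel punch with a thin pin on top: dark round foot 42 mm across and 14 mm high, bright round shank 30 mm across to 90 mm, then a dark pin 12 mm across to 120 mm. Stands upright at the start. Origin: centre of its underside, z up along it. 0.37 to 0.82 kg. The shank between 20 and 88 mm above the underside is a plain grip.
- die: Low dark steel forming die, 46 (x) by 76 (y) mm and 30 mm high, with a groove 12 mm wide and 10 mm deep along the middle of its top (along y) and four screw heads 2 mm high. Origin: centre of its underside, z up. 0.55 to 0.95 kg. At the back (far side) of the tool board, behind the punches, its long side across the board. Grip it across x, 46 mm wide.
- carton: Bystander, not to be disturbed: open cardboard carton of black links, 90 by 130 mm, 60 mm high, beyond the board. Origin: centre of its underside.
- tin: Bystander, not to be disturbed: yellow tin, 72 mm across, 85 mm high. Origin: centre of its underside.
- spanner: Bystander, not to be disturbed: steel spanner lying flat, 180 mm long along its x, beyond the board. Origin: on its underside near its middle.
Not all that is in view belongs to the job. What is shaped like the round_punch but green or turquoise is not meant. What is shaped like the pin_punch but turquoise is not meant.

How it is judged:
By the outcome, as a careful person would: the job done as asked, in the order asked, and still so for the second after the job is handed in, with the robot touching nothing.
It also fails if it takes over 141 s, if anything falls off the work surface, if the arm or the gripper's body presses on something with over 40 N, if the wrist force passes 120 N, or if a joint passes its speed limit or range.

## Working session

There is one attempt and no reset: what is moved stays moved. The work goes in short steps, Python scripts to look and compute and a tool call to move; the robot and the scene stay as the last step left them, time stands still between calls to the robot, and variables do not carry over. Pictures are saved under pics/ and viewed, at most 14 in all, crops included, and the job is handed in when it is done.

Besides the shell and the picture viewer there is one more tool, called after "Request:" by a JSON object that holds its "api" and its "payload", one argument or row to a line. step_arm: Moves the arm, as the interface text tells. Its arguments: {"type":"object","properties":{"rows":{"type":"array"},"jaw":{"type":"number"},"squeeze":{"type":"number"}},"required":["rows"]}

```bash
ls; mkdir -p pics; cat > h.py <<'E'
import numpy as np, cv2
from scipy.spatial.transform import Rotation as R
from rig import get_obs, camera, hand_in, cut_out, robot
def shot(n):
    o=get_obs(); c=camera(n)
    if 'extrinsics' in c: T=np.array(c['extrinsics'])
    else:
        W=np.eye(4); W[:3,:3]=R.from_quat(o['tool_rot']).as_matrix(); W[:3,3]=o['position']; T=W@np.array(c['mount'])
    c['T']=T; h=c['pixels'].shape[0]; c['f']=h/2/np.tan(np.radians(c['fov_y'])/2); return c
def cloud(c):
    d=c['depth']; v,u=np.mgrid[:d.shape[0],:d.shape[1]]
    P=np.stack([(u-c['cx'])/c['f']*d,-(v-c['cy'])/c['f']*d,-d],-1)
    W=P@c['T'][:3,:3].T+c['T'][:3,3]; W[d<=0]=np.nan; return W
E
python3 - <<'E'
from h import *
for n in ['scene','top']:
    c=shot(n); cv2.imwrite(f'pics/{n}0.png',c['pixels']); print(n,[k for k in c], {k:c[k] for k in c if k not in('pixels','depth')})
    W=cloud(c)
    for l in ['rack','tray','bolster','round_punch','square_punch','pin_punch','die','carton','tin','spanner']:
        for r in cut_out(l,n):
            m=r['region']; P=W[m]; P=P[~np.isnan(P[:,0])]
            if len(P)==0: P=np.zeros((1,3))
            print(l,round(r['confidence'],2),np.round(r['extent']),m.sum(),np.round(np.median(P,0),3),np.round(np.percentile(P,2,0),3),np.round(np.percentile(P,98,0),3))
print(get_obs(),robot.tip_extent)
E
```

```text
pics
scene ['pixels', 'depth', 'fov_y', 'cx', 'cy', 'extrinsics', 'T', 'f'] {'fov_y': 49.96316973017021, 'cx': 275.6192952244954, 'cy': 204.44070135229913, 'extrinsics': array([[-0.22550725, -0.6925908 ,  0.68517477,  1.26455265],
       [ 0.97423692, -0.15815796,  0.16077465,  0.17293574],
       [-0.0029852 ,  0.70377841,  0.71041329,  0.76409409],
       [ 0.        ,  0.        ,  0.        ,  1.        ]]), 'T': array([[-0.22550725, -0.6925908 ,  0.68517477,  1.26455265],
       [ 0.97423692, -0.15815796,  0.16077465,  0.17293574],
       [-0.0029852 ,  0.70377841,  0.71041329,  0.76409409],
       [ 0.        ,  0.        ,  0.        ,  1.        ]]), 'f': np.float64(450.7246123638845)}
rack 0.68 [276. 231.  93.  90.] 4957 [0.65  0.029 0.011] [ 0.49  -0.071  0.003] [0.727 0.124 0.02 ]
tray 0.92 [405. 204.  76.  76.] 5069 [0.471 0.293 0.004] [0.347 0.212 0.   ] [0.582 0.37  0.022]
tray 0.72 [305. 195.  17.  50.] 708 [0.561 0.073 0.074] [0.534 0.054 0.016] [0.57  0.091 0.132]
bolster 0.73 [153. 176.  63.  44.] 1657 [ 0.515 -0.322  0.013] [ 0.454 -0.385  0.001] [ 0.57  -0.253  0.
[... 3744 characters left out ...]
1.1, 'q': array([ 9.41524493e-01,  5.27506430e-01,  1.43272616e+00, -3.91013660e-05,
        1.18139343e+00, -1.78519368e-01]), 'joint_velocities': array([-0.00155795, -0.00019376, -0.00035963, -0.00171283, -0.00036278,
        0.00042042]), 'joint_torque': array([-2.13258604e-04, -4.40029156e+01, -1.76986080e+01,  6.33837353e-02,
        5.05077664e-02, -2.68809674e-05]), 'position': array([0.27224721, 0.56255545, 0.4047361 ]), 'tool_rot': array([ 2.23465861e-01,  9.74711757e-01, -2.24494867e-05,  1.00748410e-05]), 'ft_force': array([-0.70064716,  0.26577762, -0.40369768]), 'moment': array([ 0.03273136,  0.01529083, -0.01708843]), 'grip_force': 0.0, 'grip_width': 0.08665650489709123} 0.1822
```

View pictures.

View pics/scene0.png

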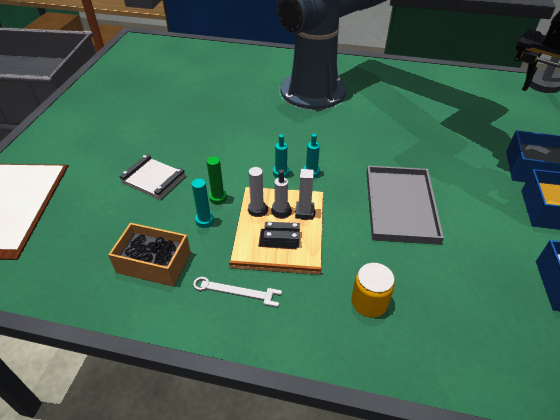

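View pics/top0.png

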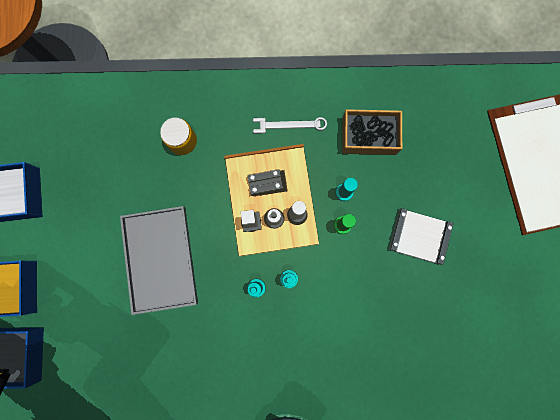

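```bash
python3 - <<'E'
from h import *
for n in ['top','scene']:
    c=shot(n); W=cloud(c); z=W[...,2]
    t=W[(abs(z)<0.02)]; 
    print(n,'table z',np.nanmedian(z[abs(z)<0.006]))
    for l,zr in [('rack',None),('tray',None),('bolster',None),('die',(.03,.055))]:
        for r in cut_out(l,n)[:1]:
            m=r['region']; P=W[m]; P=P[~np.isnan(P[:,0])]
            if zr: P=P[(P[:,2]>zr[0])&(P[:,2]<zr[1])]
            else:
                P=P[P[:,2]<.04]
            xy=P[:,:2]; 
            xy=xy[(abs(xy-np.median(xy,0))<.14).all(1)]
            b=cv2.minAreaRect((xy*1000).astype(np.float32)); print(l,b,np.percentile(P[:,2],[10,50,90]).round(4))
    # tops above 0.125
    m=(z>.125)&(z<.15)&(abs(W[...,1])<.15)&(W[...,0]>.4)
    k,L,s,ce=cv2.connectedComponentsWithStats(m.astype(np.uint8))
    for i in range(1,k):
        if s[i,4]>15: P=W[L==i]; print('top',s[i],((P.min(0)+P.max(0))/2).round(4),P.mean(0).round(4), cv2.minAreaRect((P[:,:2]*1000).astype(np.float32)))
c=shot('wrist'); print(c['mount'],c['fov_y'],c['cx'],c['cy'])
E
```

```text
top table z 0.0012452623403029772
rack ((601.9520874023438, 25.051002502441406), (247.4439697265625, 194.58383178710938), 7.276661396026611) [0.0103 0.0132 0.0166]
tray ((461.97906494140625, 293.6575622558594), (234.73150634765625, 160.01890563964844), 7.4835100173950195) [0.0036 0.0067 0.0206]
bolster ((506.8306884765625, -326.6964111328125), (133.66964721679688, 106.69670104980469), 72.56462097167969) [0.0122 0.0158 0.0254]
die ((636.7234497070312, 38.06686019897461), (47.290950775146484, 75.98578643798828), 9.775330543518066) [0.0327 0.0423 0.0462]
top [292 201  14  14 157] [ 0.5635 -0.0361  0.132 ] [ 0.5636 -0.0362  0.133 ] ((563.5069580078125, -36.05207824707031), (27.521059036254883, 27.90678596496582), 89.39850616455078)
top [241 210  14  15 179] [0.5456 0.0718 0.1312] [0.546  0.0716 0.1328] ((546.1356201171875, 71.90728759765625), (27.71516227722168, 28.19371795654297), 6.179494857788086)
top [271 211   6   6  25] [0.5516 0.0169 0.1336] [0.5508 0.0173 0.1333] ((550.7984619140625, 17.260303497314453), (10.210650444030762, 10.33117389678955), 58.781494140625)
scene table z -0.0
[... 560 characters left out ...]
463623047), 83.85926055908203)
top [279 169   5   6  25] [0.5531 0.0186 0.1292] [0.5544 0.0186 0.1296] ((552.8450317382812, 18.050737380981445), (12.93246078491211, 8.565510749816895), 12.925421714782715)
top [300 169  14  11 135] [0.5486 0.0724 0.1291] [0.5503 0.0723 0.1303] ((548.20361328125, 72.35836791992188), (29.495071411132812, 27.681968688964844), 7.584567546844482)
[[ 5.03702666e-05  9.53337688e-01  3.01906029e-01  8.31295844e-02]
 [ 9.99999986e-01 -9.58952740e-05  1.35970497e-04  1.69563882e-04]
 [ 1.58577161e-04  3.01906017e-01 -9.53337680e-01  1.94551378e-02]
 [ 0.00000000e+00  0.00000000e+00  0.00000000e+00  1.00000000e+00]] 70.05365191891126 278.3013365771725 208.43320978530167
```

Request:
{"api": "step_arm", "payload": {
  "rows": [
    [0.0265, -0.045, 0.001, 0, 0, -4.75],
    [0.0265, -0.045, 0.001, 0, 0, -4.75],
    [0.0265, -0.045, 0.001, 0, 0, -4.75],
    [0.0265, -0.045, 0.001, 0, 0, -4.75],
    [0.0265, -0.045, 0.001, 0, 0, -4.75],
    [0.0265, -0.045, 0.001, 0, 0, -4.75],
    [0.0265, -0.045, 0.001, 0, 0, -4.75],
    [0.0265, -0.045, 0.001, 0, 0, -4.75],
    [0.0265, -0.045, 0.001, 0, 0, -4.75],
    [0.0265, -0.045, 0.001, 0, 0, -4.75],
    [0.0265, -0.045, 0.001, 0, 0, -4.75],
    [0.0265, -0.045, 0.001, 0, 0, -4.75]
  ]
}}

```text
time: 3.15
position: [0.591, 0.0209, 0.4169]
tool_rot: [0.663, 0.749, 0.0, 0.0]
ft_force: [1.6, 0.3, 0.2]
grip_width: 0.0871
grip_force: 0.0
```

Request:
{"api": "step_arm", "payload": {
  "rows": [
    [0, 0, 0, 0, 0, 0],
    [0, 0, 0, 0, 0, 0]
  ]
}}

```text
time: 3.4
position: [0.5899, 0.0227, 0.4164]
tool_rot: [0.662, 0.75, -0.0, -0.001]
ft_force: [-0.6, -0.3, -1.0]
grip_width: 0.0872
grip_force: 0.0
```

```bash
cat >> h.py <<'E'
def yaw(): 
    m=R.from_quat(get_obs()['tool_rot']).as_matrix(); return np.degrees(np.arctan2(m[1,1],m[0,1]))
def blobs(W,z0,z1,xr,yr,mn=60):
    m=(W[...,2]>z0)&(W[...,2]<z1)&(W[...,0]>xr[0])&(W[...,0]<xr[1])&(W[...,1]>yr[0])&(W[...,1]<yr[1])
    k,L,s,ce=cv2.connectedComponentsWithStats(m.astype(np.uint8))
    for i in range(1,k):
        if s[i,4]>=mn:
            P=W[L==i]; b=cv2.minAreaRect((P[:,:2]*1000).astype(np.float32))
            print('blob',s[i,:5],P.mean(0).round(4),'z',np.median(P[:,2]).round(4),'rect',np.round(b[0],1),np.round(b[1],1),round(b[2],1))
E
python3 - <<'E'
from h import *
o=get_obs();print(o['time'],o['position'],yaw(),o['ft_force'])
c=shot('wrist'); W=cloud(c); cv2.imwrite('pics/w1.png',c['pixels']); np.savez('w1.npz',W=W,px=c['pixels'])
blobs(W,.123,.15,(.45,.7),(-.1,.15),20)
print('die');blobs(W,.036,.05,(.58,.7),(-.05,.12))
print('board',np.nanmedian(W[...,2][(abs(W[...,2]-.012)<.006)]),'table',np.nanmedian(W[...,2][(abs(W[...,2])<.006)]))
E
```

```text
3.4 [0.58985782 0.02265903 0.41643497] 7.160254546522387 [-0.59313068 -0.27272479 -0.95973438]
blob [ 221  132   34   33 1068] [0.5476 0.0729 0.1324] z 0.1325 rect [547.2  72.4] [28.1 27.8] 7.0
blob [231 200  14  15 156] [0.5525 0.0189 0.1314] z 0.1324 rect [552.3  18. ] [11.5 11.4] 78.4
blob [231 244  31  31 734] [ 0.5653 -0.0336  0.1318] z 0.1324 rect [565.2 -35.3] [28.9 29.3] 25.6
die
blob [324 145  16  63 933] [0.6513 0.0427 0.0424] z 0.0425 rect [652.1  41.1] [17.3 76.1] 9.6
blob [300 146  15  63 892] [0.6229 0.0379 0.0427] z 0.0427 rect [623.1  36.2] [16.6 75.9] 9.3
board 0.012562978062173324 table 0.0006497966582222348
```

View pics/w1.png

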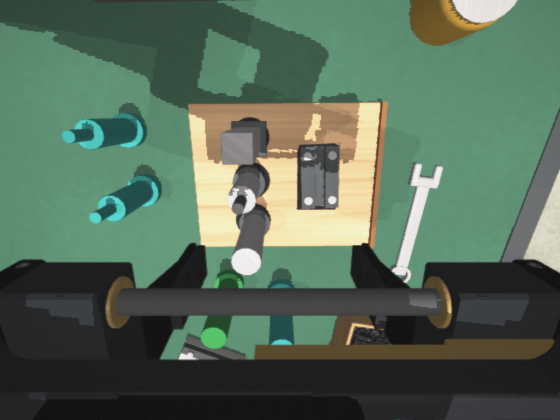

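Request:
{"api": "step_arm", "payload": {
  "rows": [
    [-0.022, 0.025, -0.04, 0, 0, 0],
    [-0.021, 0.0245, -0.0464, 0, 0, 0],
    [0, 0, -0.03, 0, 0, 0],
    [0, 0, -0.026, 0, 0, 0],
    [0, 0, -0.015, 0, 0, 0],
    [0, 0, -0.005, 0, 0, 0],
    [0, 0, 0, 0, 0, 0]
  ],
  "squeeze": 40
}}

```text
time: 4.32
position: [0.5474, 0.0723, 0.2547]
tool_rot: [0.661, 0.75, 0.0, 0.0]
ft_force: [0.8, 0.1, -0.4]
grip_width: 0.0868
grip_force: 0.0
```

```bash
python3 - <<'E'
from h import *
o=get_obs();print(o['time'],o['position'],yaw(),o['ft_force'])
c=shot('wrist'); p=c['pixels']; cv2.imwrite('pics/w2.png',p)
E
```

```text
4.325 [0.5473901  0.07233144 0.25471252] 7.197878775218485 [ 0.83778366  0.08410836 -0.42974348]
```

View pics/w2.png

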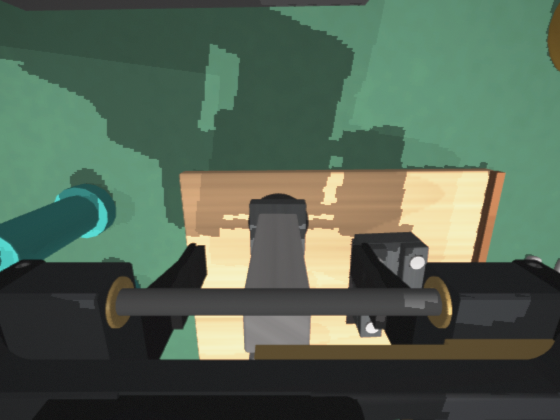

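The square punch (bright, square, col ~277) stands centred between the fingers (cols 205–352); the turquoise pin look-alike is at (85,210), well clear.

Request:
{"api": "step_arm", "payload": {
  "rows": [
    [0, 0, 0, 0, 0, 0],
    [0, 0, 0, 0, 0, 0],
    [0, 0, 0, 0, 0, 0],
    [0, 0, 0, 0, 0, 0]
  ],
  "jaw": 0.01
}}

```text
time: 4.88
position: [0.5473, 0.072, 0.2545]
tool_rot: [0.662, 0.75, 0.0, 0.0]
ft_force: [-0.4, 0.0, 0.5]
grip_width: 0.0548
grip_force: 0.0
```

```bash
python3 - <<'E'
from h import *
o=get_obs();print(o['time'],o['position'],yaw(),o['ft_force'],o['grip_width'],o['grip_force'])
E
```

```text
4.875 [0.54727168 0.07199209 0.25450422] 7.164410102847895 [-0.37929579  0.02503289  0.50066028] 0.05478340851521012 0.0
```

Request:
{"api": "step_arm", "payload": {
  "rows": [
    [0, 0, 0, 0, 0, 0],
    [0, 0, 0, 0, 0, 0],
    [0, 0, 0, 0, 0, 0],
    [0, 0, 0, 0, 0, 0],
    [0, 0, 0, 0, 0, 0]
  ]
}}

```text
time: 5.5
position: [0.5472, 0.0721, 0.2543]
tool_rot: [0.661, 0.75, -0.0, -0.0]
ft_force: [-1.1, 0.6, -1.5]
grip_width: 0.0281
grip_force: 40.0
```

Request:
{"api": "step_arm", "payload": {
  "rows": [
    [0, 0, 0.01, 0, 0, 0],
    [0, 0, 0.03, 0, 0, 0],
    [0, 0, 0.03, 0, 0, 0]
  ]
}}

```text
time: 5.88
position: [0.5468, 0.0721, 0.3246]
tool_rot: [0.661, 0.75, -0.001, -0.001]
ft_force: [0.3, 0.6, -5.4]
grip_width: 0.0277
grip_force: 40.0
```

Request:
{"api": "step_arm", "payload": {
  "rows": [
    [-0.02, 0.028, 0.01, 0, 0, 0],
    [-0.033, 0.0465, 0, 0, 0, 0],
    [-0.033, 0.0465, 0, 0, 0, 0],
    [-0.033, 0.0465, 0, 0, 0, 0],
    [-0.02, 0.0285, 0, 0, 0, 0],
    [-0.013, 0.017, -0.01, 0, 0, 0],
    [0, 0, -0.03, 0, 0, 0],
    [0, 0, -0.025, 0, 0, 0],
    [0, 0, -0.01, 0, 0, 0],
    [0, 0, -0.006, 0, 0, 0],
    [0, 0, 0, 0, 0, 0]
  ]
}}

```text
time: 7.25
position: [0.3955, 0.285, 0.2536]
tool_rot: [0.662, 0.75, 0.0, 0.0]
ft_force: [-0.6, 0.1, -5.0]
grip_width: 0.0275
grip_force: 40.0
```

```bash
python3 - <<'E'
from h import *
o=get_obs();print(o['time'],o['position'],yaw(),o['ft_force'],o['grip_width'],o['grip_force'])
c=shot('wrist'); p=c['pixels']; W=cloud(c); cv2.imwrite('pics/w3.png',p)
m=(W[...,1]>.2)&(W[...,1]<.4)&(W[...,0]<.6)&(W[...,0]>.33)
print('tray floor z',np.nanmedian(W[...,2][m&(abs(W[...,2]-.005)<.004)]))
P=W[m&(W[...,2]>.014)&(W[...,2]<.027)]
print(len(P),cv2.minAreaRect((P[:,:2]*1000).astype(np.float32)),np.percentile(P,[1,99],axis=0))
E
```

```text
7.25 [0.3955348  0.28503596 0.25355341] 7.156521457009167 [-0.5878276   0.07627586 -4.9622156 ] 0.027507414034494512 39.97240328695625
tray floor z 0.005411359497269341
7431 ((461.37127685546875, 300.760498046875), (231.58676147460938, 128.89627075195312), 8.003573417663574) [[0.34114287 0.25433446 0.01430562]
 [0.57923522 0.37784854 0.0266317 ]]
```

View pics/w3.png

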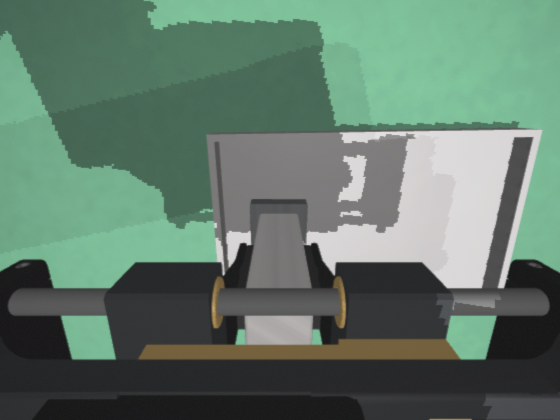

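The square foot (col 250–307, row ~215) hangs inside the tray clear of its wall (col ~222). Lowering.

Request:
{"api": "step_arm", "payload": {
  "rows": [
    [0, 0, -0.003, 0, 0, 0],
    [0, 0, -0.002, 0, 0, 0],
    [0, 0, -0.001, 0, 0, 0],
    [0, 0, 0, 0, 0, 0]
  ]
}}

```text
time: 7.8
position: [0.3953, 0.2851, 0.2473]
tool_rot: [0.661, 0.75, -0.0, -0.0]
ft_force: [-0.2, 0.1, -5.3]
grip_width: 0.028
grip_force: 40.0
```

Request:
{"api": "step_arm", "payload": {
  "rows": [
    [0, 0, -0.0005, 0, 0, 0],
    [0, 0, -0.0005, 0, 0, 0],
    [0, 0, 0, 0, 0, 0]
  ]
}}

```text
time: 8.18
position: [0.3952, 0.2851, 0.2472]
tool_rot: [0.661, 0.75, 0.0, 0.0]
ft_force: [-2.1, -0.6, 4.8]
grip_width: 0.0277
grip_force: 40.0
```

Request:
{"api": "step_arm", "payload": {
  "rows": [
    [0, 0, 0.0005, 0, 0, 0],
    [0, 0, 0, 0, 0, 0],
    [0, 0, 0, 0, 0, 0],
    [0, 0, 0, 0, 0, 0],
    [0, 0, 0, 0, 0, 0]
  ],
  "jaw": 0.06
}}

```text
time: 8.8
position: [0.3953, 0.2851, 0.2468]
tool_rot: [0.662, 0.75, -0.0, -0.0]
ft_force: [-0.9, -0.8, 0.0]
grip_width: 0.0591
grip_force: 0.0
```

Request:
{"api": "step_arm", "payload": {
  "rows": [
    [0, 0, 0.02, 0, 0, 0],
    [0, 0, 0.04, 0, 0, 0],
    [0, 0, 0.04, 0, 0, 0],
    [0.0265, -0.0445, 0, 0, 0, 0],
    [0.0265, -0.0445, 0, 0, 0, 0],
    [0.0265, -0.0445, 0, 0, 0, 0],
    [0.0265, -0.0445, 0, 0, 0, 0],
    [0.0265, -0.0445, 0, 0, 0, 0],
    [0.0145, -0.0295, 0, 0, 0, 0],
    [0.01, -0.015, 0, 0, 0, 0],
    [0, 0, 0, 0, 0, 0]
  ]
}}

```text
time: 10.18
position: [0.5526, 0.0176, 0.3467]
tool_rot: [0.662, 0.749, 0.0, -0.0]
ft_force: [-1.0, -0.3, -0.3]
grip_width: 0.06
grip_force: 0.0
```

```bash
python3 - <<'E'
from h import *
o=get_obs();print(o['time'],o['position'],yaw(),o['ft_force'],o['grip_width'])
c=shot('wrist'); W=cloud(c); cv2.imwrite('pics/w4.png',c['pixels'])
blobs(W,.123,.15,(.45,.7),(-.1,.15),20)
t=shot('top'); W=cloud(t); blobs(W,.11,.15,(.3,.7),(-.1,.4),20)
E
```

```text
10.175 [0.55259564 0.01757909 0.34669061] 7.085951865063149 [-1.00338955 -0.25829647 -0.29597102] 0.060009030568896955
blob [269 225  17  21 275] [0.5519 0.0191 0.1312] z 0.1323 rect [552.1  18. ] [11.5 11.9] 20.7
blob [271 281  30   7 151] [ 0.5634 -0.0224  0.1269] z 0.1268 rect [563.8 -23.7] [22.6  5.9] 6.7
blob [273 316  26   5  85] [ 0.5665 -0.0475  0.1325] z 0.1325 rect [566.7 -48.1] [19.2  5.2] 6.8
blob [140 284  16  15 205] [0.3951 0.283  0.1253] z 0.1261 rect [395.  284.6] [27.9 29.1] 6.6
```

Request:
{"api": "step_arm", "payload": {
  "rows": [
    [-0.0005, 0.0004, -0.03, 0, 0, 0],
    [0, 0, -0.03, 0, 0, 0],
    [0, 0, -0.02, 0, 0, 0],
    [0, 0, -0.0085, 0, 0, 0],
    [0, 0, -0.0035, 0, 0, 0],
    [0, 0, 0, 0, 0, 0]
  ]
}}

```text
time: 11.02
position: [0.5519, 0.0188, 0.2553]
tool_rot: [0.661, 0.75, 0.0, 0.0]
ft_force: [-0.5, 1.1, -0.8]
grip_width: 0.0595
grip_force: 0.0
```

Request:
{"api": "step_arm", "payload": {
  "rows": [
    [0, 0, 0, 0, 0, 0],
    [0, 0, 0, 0, 0, 0],
    [0, 0, 0, 0, 0, 0],
    [0, 0, 0, 0, 0, 0],
    [0, 0, 0, 0, 0, 0],
    [0, 0, 0, 0, 0, 0]
  ],
  "jaw": 0.01
}}

```text
time: 11.78
position: [0.5517, 0.0184, 0.255]
tool_rot: [0.661, 0.75, -0.0, -0.0]
ft_force: [-0.4, -0.4, 1.9]
grip_width: 0.0289
grip_force: 40.0
```

Request:
{"api": "step_arm", "payload": {
  "rows": [
    [0, 0, 0.01, 0, 0, 0],
    [0, 0, 0.03, 0, 0, 0],
    [0, 0, 0.04, 0, 0, 0],
    [-0.012, 0.035, 0, 0, 0, 0],
    [-0.0175, 0.055, 0, 0, 0, 0],
    [-0.0175, 0.055, 0, 0, 0, 0],
    [-0.0175, 0.055, 0, 0, 0, 0],
    [-0.0145, 0.045, 0, 0, 0, 0],
    [-0.0105, 0.03, 0, 0, 0, 0],
    [0, 0, -0.03, 0, 0, 0],
    [0, 0, -0.03, 0, 0, 0],
    [0, 0, -0.015, 0, 0, 0]
  ]
}}

```text
time: 13.28
position: [0.4613, 0.2933, 0.2581]
tool_rot: [0.661, 0.75, -0.002, -0.001]
ft_force: [1.1, -0.4, -6.1]
grip_width: 0.0289
grip_force: 40.0
```

Request:
{"api": "step_arm", "payload": {
  "rows": [
    [0, 0, -0.005, 0, 0, 0],
    [0, 0, -0.004, 0, 0, 0],
    [0, 0, -0.002, 0, 0, 0],
    [0, 0, 0, 0, 0, 0]
  ]
}}

```text
time: 13.78
position: [0.4625, 0.2934, 0.2494]
tool_rot: [0.662, 0.75, 0.0, 0.0]
ft_force: [-0.6, 0.1, -5.5]
grip_width: 0.0293
grip_force: 40.0
```

Request:
{"api": "step_arm", "payload": {
  "rows": [
    [0, 0, -0.001, 0, 0, 0],
    [0, 0, -0.0007, 0, 0, 0],
    [0, 0, -0.0006, 0, 0, 0],
    [0, 0, 0, 0, 0, 0]
  ]
}}

```text
time: 14.28
position: [0.4624, 0.2935, 0.248]
tool_rot: [0.661, 0.75, 0.001, 0.0]
ft_force: [-1.2, -1.0, 5.9]
grip_width: 0.0293
grip_force: 40.0
```

Request:
{"api": "step_arm", "payload": {
  "rows": [
    [0, 0, 0.0005, 0, 0, 0],
    [0, 0, 0, 0, 0, 0],
    [0, 0, 0, 0, 0, 0],
    [0, 0, 0, 0, 0, 0],
    [0, 0, 0, 0, 0, 0]
  ],
  "jaw": 0.056
}}

```text
time: 14.9
position: [0.4623, 0.2935, 0.2469]
tool_rot: [0.661, 0.75, -0.0, -0.0]
ft_force: [0.6, -0.8, 0.1]
grip_width: 0.0555
grip_force: 0.0
```

Request:
{"api": "step_arm", "payload": {
  "rows": [
    [0, 0, 0.02, 0, 0, 0],
    [0, 0, 0.04, 0, 0, 0],
    [0, 0, 0.04, 0, 0, 0],
    [0.0176, -0.0564, 0, 0, 0, 0],
    [0.0176, -0.0564, 0, 0, 0, 0],
    [0.0176, -0.0564, 0, 0, 0, 0],
    [0.0176, -0.0564, 0, 0, 0, 0],
    [0.0176, -0.0564, 0, 0, 0, 0],
    [0.0096, -0.0317, 0, 0, 0, 0],
    [0.005, -0.015, 0, 0, 0, 0],
    [0, 0, 0, 0, 0, 0]
  ]
}}

```text
time: 16.27
position: [0.5649, -0.0356, 0.3469]
tool_rot: [0.662, 0.75, 0.0, -0.0]
ft_force: [0.4, 0.1, -0.3]
grip_width: 0.0559
grip_force: 0.0
```

```bash
python3 - <<'E'
from h import *
o=get_obs();print(o['time'],o['position'],yaw(),o['ft_force'],o['grip_width'])
c=shot('wrist'); W=cloud(c)
blobs(W,.123,.15,(.45,.7),(-.1,.15),20)
t=shot('top'); W=cloud(t); blobs(W,.11,.15,(.3,.7),(-.1,.4),20)
E
```

```text
16.275 [ 0.5648961  -0.03555672  0.34686685] 7.095206855863798 [ 0.42955212  0.06605947 -0.32678174] 0.0558643182708696
blob [ 257  214   43   43 1387] [ 0.5649 -0.034   0.132 ] z 0.1324 rect [565.  -35.5] [29.2 29.2] 50.8
blob [141 256   8   6  38] [0.4622 0.291  0.123 ] z 0.1254 rect [462.  292.2] [11.5 10.5] 88.4
blob [140 284  17  15 207] [0.3951 0.283  0.125 ] z 0.1258 rect [395.  284.7] [28.  29.1] 8.3
```

Request:
{"api": "step_arm", "payload": {
  "rows": [
    [0, 0, -0.03, 0, 0, 0],
    [0, 0, -0.03, 0, 0, 0],
    [0, 0, -0.02, 0, 0, 0],
    [0, 0, -0.0085, 0, 0, 0],
    [0, 0, -0.0035, 0, 0, 0],
    [0, 0, 0, 0, 0, 0]
  ]
}}

```text
time: 17.12
position: [0.565, -0.0348, 0.2555]
tool_rot: [0.661, 0.75, 0.0, 0.0]
ft_force: [-0.2, 0.1, 0.4]
grip_width: 0.0558
grip_force: 0.0
```

Request:
{"api": "step_arm", "payload": {
  "rows": [
    [0, 0, 0, 0, 0, 0],
    [0, 0, 0, 0, 0, 0],
    [0, 0, 0, 0, 0, 0],
    [0, 0, 0, 0, 0, 0],
    [0, 0, 0, 0, 0, 0],
    [0, 0, 0, 0, 0, 0]
  ],
  "jaw": 0.01
}}

```text
time: 17.88
position: [0.5648, -0.0353, 0.2553]
tool_rot: [0.662, 0.75, -0.0, 0.0]
ft_force: [-1.2, 0.2, 2.6]
grip_width: 0.0293
grip_force: 40.0
```

Request:
{"api": "step_arm", "payload": {
  "rows": [
    [0, 0, 0.01, 0, 0, 0],
    [0, 0, 0.03, 0, 0, 0],
    [0, 0, 0.04, 0, 0, 0],
    [-0.004, 0.035, 0, 0, 0, 0],
    [-0.006, 0.06, 0, 0, 0, 0],
    [-0.006, 0.06, 0, 0, 0, 0],
    [-0.006, 0.06, 0, 0, 0, 0],
    [-0.006, 0.06, 0, 0, 0, 0],
    [-0.005, 0.042, 0, 0, 0, 0],
    [-0.002, 0.02, -0.02, 0, 0, 0],
    [0, 0, -0.03, 0, 0, 0],
    [0, 0, -0.025, 0, 0, 0]
  ]
}}

```text
time: 19.38
position: [0.529, 0.3013, 0.2575]
tool_rot: [0.661, 0.75, -0.002, -0.001]
ft_force: [0.8, 0.2, -5.4]
grip_width: 0.0291
grip_force: 40.0
```

Request:
{"api": "step_arm", "payload": {
  "rows": [
    [0, 0, -0.005, 0, 0, 0],
    [0, 0, -0.004, 0, 0, 0],
    [0, 0, -0.002, 0, 0, 0],
    [0, 0, 0, 0, 0, 0]
  ]
}}

```text
time: 19.88
position: [0.5302, 0.3017, 0.2497]
tool_rot: [0.662, 0.75, 0.001, 0.0]
ft_force: [0.3, -0.8, -4.4]
grip_width: 0.0296
grip_force: 40.0
```

Request:
{"api": "step_arm", "payload": {
  "rows": [
    [0, 0, -0.001, 0, 0, 0],
    [0, 0, -0.0007, 0, 0, 0],
    [0, 0, -0.0006, 0, 0, 0],
    [0, 0, 0, 0, 0, 0]
  ]
}}

```text
time: 20.38
position: [0.53, 0.3019, 0.2482]
tool_rot: [0.661, 0.75, 0.001, 0.0]
ft_force: [-1.4, -0.7, 5.8]
grip_width: 0.0295
grip_force: 40.0
```

Request:
{"api": "step_arm", "payload": {
  "rows": [
    [0, 0, 0.0005, 0, 0, 0],
    [0, 0, 0, 0, 0, 0],
    [0, 0, 0, 0, 0, 0],
    [0, 0, 0, 0, 0, 0],
    [0, 0, 0, 0, 0, 0]
  ],
  "jaw": 0.056
}}

```text
time: 21.0
position: [0.5299, 0.3018, 0.2471]
tool_rot: [0.662, 0.75, -0.0, -0.0]
ft_force: [0.2, -0.6, 0.5]
grip_width: 0.0553
grip_force: 0.0
```

Request:
{"api": "step_arm", "payload": {
  "rows": [
    [0, 0, 0.02, 0, 0, 0],
    [0, 0, 0.04, 0, 0, 0],
    [0, 0, 0.04, 0, 0, 0],
    [0.0207, -0.0507, 0, 0, 0, 0.5],
    [0.0207, -0.0507, 0, 0, 0, 0.5],
    [0.0207, -0.0507, 0, 0, 0, 0.5],
    [0.0207, -0.0507, 0, 0, 0, 0.5],
    [0.0155, -0.039, 0, 0, 0, 0.4],
    [0.0087, -0.0217, 0, 0, 0, 0],
    [0, 0, 0, 0, 0, 0]
  ]
}}

```text
time: 22.25
position: [0.6372, 0.0372, 0.347]
tool_rot: [0.647, 0.763, 0.0, -0.0]
ft_force: [-0.1, 0.2, 1.1]
grip_width: 0.0558
grip_force: 0.0
```

```bash
python3 - <<'E'
from h import *
o=get_obs();print(o['time'],o['position'],yaw(),o['ft_force'],o['grip_width'])
c=shot('wrist'); W=cloud(c); cv2.imwrite('pics/w5.png',c['pixels'])
blobs(W,.038,.05,(.58,.7),(-.05,.12),200)
P=W[(W[...,2]>.025)&(W[...,2]<.05)&(abs(W[...,0]-.637)<.05)&(abs(W[...,1]-.038)<.06)]
print(cv2.minAreaRect((P[:,:2]*1000).astype(np.float32)))
t=shot('top'); W=cloud(t); blobs(W,.11,.15,(.3,.7),(-.1,.4),20)
c=t
for n,W,r in [('top',W,t)]:
    for q in cut_out('bolster',n)[:1]:
        P=W[q['region']]; P=P[P[:,2]>.010]; print(cv2.minAreaRect((P[:,:2]*1000).astype(np.float32)))
        S=P[P[:,2]>.0215]; 
        L=cv2.kmeans(S[:,:2].astype(np.float32),2,None,(3,20,.0001),5,0)[2]; print(L, (L[0]+L[1])/2, np.degrees(np.arctan2(*(L[0]-L[1])[::-1])),np.median(P[:,2]))
E
```

```text
22.25 [0.63719679 0.03721239 0.34704743] 9.433660074963942 [-0.13005651  0.23642064  1.10365962] 0.05579740768501634
blob [ 255  162   19   74 1264] [0.6233 0.0384 0.0428] z 0.0427 rect [623.5  36.7] [17.  75.3] 9.7
blob [ 285  162   18   74 1292] [0.6515 0.0432 0.0428] z 0.0427 rect [652.1  41.5] [17.  75.5] 9.8
((637.91064453125, 38.6402473449707), (46.007171630859375, 76.29290771484375), 9.717934608459473)
blob [134 220  15  14 177] [0.5296 0.2989 0.1248] z 0.1256 rect [529.9 299.8] [28.2 28.5] 5.1
blob [141 256   8   6  38] [0.4624 0.2911 0.1235] z 0.125 rect [462.7 291.7] [11.2 10.8] 42.1
blob [287 277   5   6  24] [ 0.4129 -0.0132  0.1206] z 0.1208 rect [413.3 -13.2] [ 8.4 10.4] 88.7
blob [140 284  16  15 206] [0.3951 0.2829 0.125 ] z 0.1257 rect [395.1 284.5] [27.8 28.2] 7.4
((506.0244445800781, -322.4243469238281), (125.19403839111328, 100.3828353881836), 73.26232147216797)
[[ 0.5209038  -0.26934075]
 [ 0.48886558 -0.3737337 ]] [ 0.5048847  -0.32153723] 72.93873 0.0159353487324998
```

View pics/w5.png

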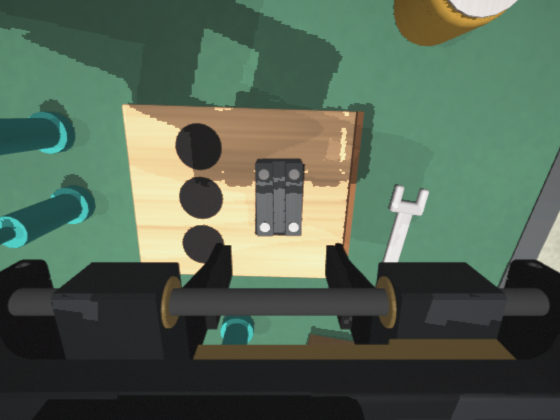

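Request:
{"api": "step_arm", "payload": {
  "rows": [
    [0.0007, 0.0015, -0.03, 0, 0, 0.2],
    [0, 0, -0.035, 0, 0, 0],
    [0, 0, -0.035, 0, 0, 0],
    [0, 0, -0.025, 0, 0, 0],
    [0, 0, -0.015, 0, 0, 0],
    [0, 0, -0.006, 0, 0, 0],
    [0, 0, -0.003, 0, 0, 0],
    [0, 0, 0, 0, 0, 0]
  ],
  "jaw": 0.076
}}

```text
time: 23.4
position: [0.6379, 0.0398, 0.199]
tool_rot: [0.644, 0.765, 0.0, 0.001]
ft_force: [0.4, -0.2, -0.2]
grip_width: 0.0755
grip_force: 0.0
```

Request:
{"api": "step_arm", "payload": {
  "rows": [
    [0, 0, 0, 0, 0, 0],
    [0, 0, 0, 0, 0, 0],
    [0, 0, 0, 0, 0, 0],
    [0, 0, 0, 0, 0, 0],
    [0, 0, 0, 0, 0, 0],
    [0, 0, 0, 0, 0, 0]
  ],
  "jaw": 0.03,
  "squeeze": 50
}}

```text
time: 24.15
position: [0.6375, 0.0397, 0.1984]
tool_rot: [0.644, 0.765, -0.0, -0.0]
ft_force: [-0.1, -0.3, 1.0]
grip_width: 0.0452
grip_force: 50.0
```

Request:
{"api": "step_arm", "payload": {
  "rows": [
    [0, 0, 0.01, 0, 0, 0],
    [0, 0, 0.04, 0, 0, 0],
    [0, 0, 0.055, 0, 0, 0],
    [0, 0, 0.055, 0, 0, 0],
    [-0.0185, -0.05, 0, 0, 0, -3.8],
    [-0.02, -0.055, 0, 0, 0, -3.8],
    [-0.02, -0.055, 0, 0, 0, -3.8],
    [-0.02, -0.055, 0, 0, 0, -3.8],
    [-0.02, -0.055, 0, 0, 0, -3.8],
    [-0.02, -0.055, 0, 0, 0, -3.8],
    [-0.014, -0.0365, 0, 0, 0, -3.8],
    [0, 0, 0, 0, 0, 0]
  ]
}}

```text
time: 25.65
position: [0.5035, -0.3247, 0.3574]
tool_rot: [0.804, 0.594, -0.0, -0.0]
ft_force: [1.0, 0.7, -7.1]
grip_width: 0.0457
grip_force: 50.0
```

```bash
python3 - <<'E'
from h import *
o=get_obs();print(o['time'],o['position'],yaw(),o['ft_force'],o['grip_width'])
c=shot('wrist'); W=cloud(c); cv2.imwrite('pics/w6.png',c['pixels'])
m=(abs(W[...,0]-.505)<.09)&(abs(W[...,1]+.322)<.09)&(W[...,2]>.008)&(W[...,2]<.03)
P=W[m]; print(len(P),cv2.minAreaRect((P[:,:2]*1000).astype(np.float32)),np.median(P[:,2]))
S=P[P[:,2]>.020]; L=cv2.kmeans(S[:,:2].astype(np.float32),2,None,(3,20,.0001),5,0); print(L[2],np.bincount(L[1].ravel()))
for i in (0,1):
    Q=S[L[1].ravel()==i]; print(cv2.minAreaRect((Q[:,:2]*1000).astype(np.float32)),np.median(Q[:,2]))
m=(abs(W[...,0]-.505)<.09)&(abs(W[...,1]+.322)<.09)&(W[...,2]>.19)&(W[...,2]<.22)
P=W[m]; print('die',len(P)); 
if len(P)>20: print(cv2.minAreaRect((P[:,:2]*1000).astype(np.float32)),np.median(P[:,2]))
E
```

```text
25.65 [ 0.50348111 -0.32470017  0.35735285] -17.107237769406122 [ 0.97750975  0.66196632 -7.08847255] 0.045669516792632626
6244 ((508.5068054199219, -318.1923828125), (115.59700012207031, 100.21611022949219), 72.82613372802734) 0.014890256276683722
[[ 0.49989238 -0.26248735]
 [ 0.5473235  -0.2773864 ]] [712 716]
((499.5713195800781, -262.4603271484375), (14.060012817382812, 49.49909973144531), 73.00337219238281) 0.024642388998490222
((532.7771606445312, -325.74395751953125), (115.63444519042969, 49.06486892700195), 72.9825439453125) 0.024543349593809938
die 10807
((503.8139343261719, -325.6268615722656), (76.79493713378906, 72.66812896728516), 73.5762710571289) 0.20143480197940183
```

View pics/w6.png

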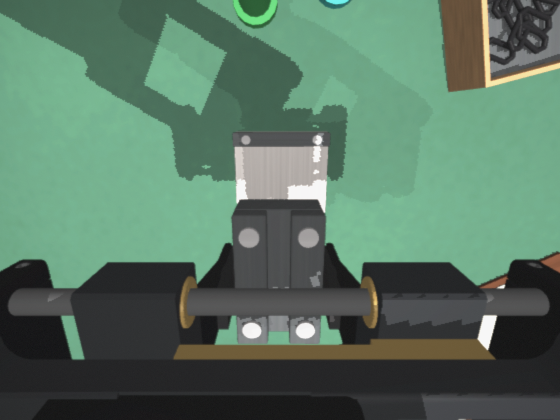

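The die hangs between the fingers at (278,270), aligned with the bolster plate below it (stop at row 139, cols 234–328).

Request:
{"api": "step_arm", "payload": {
  "rows": [
    [0.0015, 0.0007, -0.02, 0, 0, 0],
    [0, 0, -0.035, 0, 0, 0],
    [0, 0, -0.035, 0, 0, 0],
    [0, 0, -0.03, 0, 0, 0],
    [0, 0, -0.017, 0, 0, 0],
    [0, 0, -0.008, 0, 0, 0],
    [0, 0, 0, 0, 0, 0],
    [0, 0, 0, 0, 0, 0]
  ]
}}

```text
time: 26.7
position: [0.507, -0.3214, 0.2144]
tool_rot: [0.803, 0.596, 0.0, 0.001]
ft_force: [-0.4, 0.7, -7.3]
grip_width: 0.046
grip_force: 50.0
```

```bash
python3 - <<'E'
from h import *
o=get_obs();print(o['time'],o['position'],yaw(),o['ft_force'],o['grip_width'])
E
```

```text
26.7 [ 0.50702707 -0.3213654   0.21437226] -16.823974184060102 [-0.4290792   0.68629303 -7.30341309] 0.04601456582778982
```

On target. Lower gently.

Request:
{"api": "step_arm", "payload": {
  "rows": [
    [-0.0005, 0, -0.005, 0, 0, 0],
    [0, 0, -0.005, 0, 0, 0],
    [0, 0, -0.002, 0, 0, 0],
    [0, 0, 0, 0, 0, 0]
  ]
}}

```text
time: 27.2
position: [0.506, -0.321, 0.2009]
tool_rot: [0.803, 0.596, -0.0, -0.0]
ft_force: [0.2, 0.4, -8.7]
grip_width: 0.0457
grip_force: 50.0
```

Request:
{"api": "step_arm", "payload": {
  "rows": [
    [0, 0, -0.0008, 0, 0, 0],
    [0, 0, -0.0006, 0, 0, 0],
    [0, 0, 0, 0, 0, 0]
  ]
}}

```text
time: 27.58
position: [0.5061, -0.3211, 0.2004]
tool_rot: [0.803, 0.596, 0.0, 0.0]
ft_force: [-0.2, 0.9, -3.2]
grip_width: 0.0454
grip_force: 50.0
```

Request:
{"api": "step_arm", "payload": {
  "rows": [
    [0, 0, -0.0005, 0, 0, 0],
    [0, 0, 0, 0, 0, 0]
  ]
}}

```text
time: 27.82
position: [0.5061, -0.3211, 0.2004]
tool_rot: [0.803, 0.596, 0.0, 0.0]
ft_force: [-1.6, 0.8, 4.8]
grip_width: 0.0454
grip_force: 50.0
```

Request:
{"api": "step_arm", "payload": {
  "rows": [
    [0, 0, 0.0003, 0, 0, 0],
    [0, 0, 0, 0, 0, 0],
    [0, 0, 0, 0, 0, 0],
    [0, 0, 0, 0, 0, 0],
    [0, 0, 0.01, 0, 0, 0],
    [0, 0, 0.04, 0, 0, 0],
    [0, 0, 0.06, 0, 0, 0],
    [0, 0, 0.05, 0, 0, 0],
    [0, 0, 0, 0, 0, 0],
    [0, 0, 0, 0, 0, 0]
  ],
  "jaw": 0.066
}}

```text
time: 29.08
position: [0.5057, -0.3207, 0.3598]
tool_rot: [0.803, 0.596, -0.0, -0.0]
ft_force: [0.4, 0.2, -0.8]
grip_width: 0.066
grip_force: 0.0
```

```bash
python3 - <<'E'
from h import *
o=get_obs();print(o['time'],o['position'],yaw(),o['ft_force'],o['grip_width'])
c=shot('wrist'); W=cloud(c); cv2.imwrite('pics/w7.png',c['pixels'])
box=(abs(W[...,0]-.505)<.09)&(abs(W[...,1]+.322)<.09)
for a,b in ((.008,.06),(.035,.06)):
    P=W[box&(W[...,2]>a)&(W[...,2]<b)]; print(len(P),cv2.minAreaRect((P[:,:2]*1000).astype(np.float32)),np.median(P[:,2]))
t=shot('top');W=cloud(t);box=(abs(W[...,0]-.505)<.09)&(abs(W[...,1]+.322)<.09)
for a,b in ((.011,.06),(.038,.06)):
    P=W[box&(W[...,2]>a)&(W[...,2]<b)]; print('top',len(P),cv2.minAreaRect((P[:,:2]*1000).astype(np.float32)),np.median(P[:,2])) if len(P) else 0
E
```

```text
29.075 [ 0.50566903 -0.32066928  0.3597661 ] -16.82621897677719 [ 0.43509011  0.19321341 -0.78744845] 0.06599400232726613
9916 ((507.2738952636719, -321.9954833984375), (123.36602783203125, 100.1234130859375), 72.9170913696289) 0.024117670275418585
2651 ((506.31109619140625, -322.19482421875), (76.32931518554688, 46.00343704223633), 72.88487243652344) 0.04451830229054049
top 1777 ((507.98004150390625, -316.3438415527344), (112.63762664794922, 100.6878890991211), 72.82279968261719) 0.02234077873030027
top 451 ((505.4434509277344, -321.8108825683594), (76.80633544921875, 46.72193908691406), 73.43448638916016) 0.04498468512404741
```

View pics/w7.png

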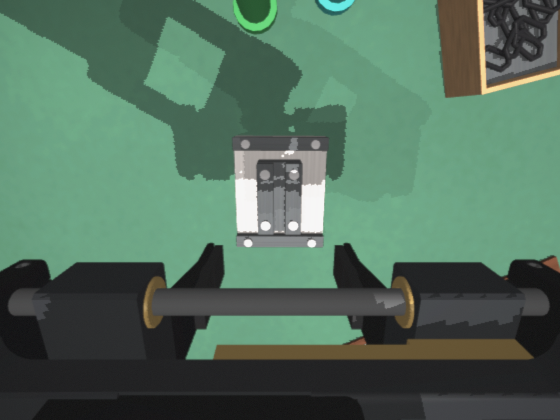

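Request:
{"api": "step_arm", "payload": {
  "rows": [
    [0.0022, 0.0466, 0, 0, 0, 2],
    [0.0022, 0.0566, 0, 0, 0, 2],
    [0.0022, 0.0566, 0, 0, 0, 2],
    [0.0022, 0.0566, 0, 0, 0, 2],
    [0.0022, 0.0566, 0, 0, 0, 2],
    [0.0022, 0.0566, 0, 0, 0, 2],
    [0.0022, 0.0566, 0, 0, 0, 2],
    [0.0022, 0.0566, 0, 0, 0, 2],
    [0.0022, 0.0566, 0, 0, 0, 2],
    [0.0022, 0.0566, 0, 0, 0, 2],
    [0.0022, 0.0456, 0, 0, 0, 2],
    [0.0001, 0.021, 0, 0, 0, 2]
  ],
  "jaw": 0.056,
  "squeeze": 40
}}

```text
time: 30.68
position: [0.5297, 0.3037, 0.3577]
tool_rot: [0.66, 0.751, -0.001, -0.001]
ft_force: [0.3, -0.5, -0.3]
grip_width: 0.056
grip_force: 0.0
```

Request:
{"api": "step_arm", "payload": {
  "rows": [
    [0, 0, 0, 0, 0, 0],
    [0, 0, 0, 0, 0, 0]
  ]
}}

```text
time: 30.92
position: [0.5303, 0.3002, 0.3589]
tool_rot: [0.662, 0.75, -0.001, -0.0]
ft_force: [0.5, -0.8, 0.6]
grip_width: 0.056
grip_force: 0.0
```

```bash
python3 - <<'E'
from h import *
o=get_obs();print(o['time'],o['position'],yaw(),o['ft_force'],o['grip_width'])
c=shot('wrist'); W=cloud(c)
blobs(W,.115,.14,(.35,.6),(.2,.4),20)
E
```

```text
30.925 [0.53032045 0.30018435 0.35893607] 7.09648451795142 [ 0.5312206  -0.78980926  0.5801032 ] 0.05602714686621282
blob [  81  204   48   38 1596] [0.3979 0.2873 0.1243] z 0.1253 rect [396.1 285.6] [29.6 28.3] 7.3
blob [ 260  204   39   40 1208] [0.5305 0.3031 0.1249] z 0.1254 rect [530.6 301.8] [29.1 29.4] 50.9
blob [183 215  19  19 250] [0.464  0.2943 0.1238] z 0.1252 rect [463.4 293.4] [11.7 11.5] 38.6
```

Request:
{"api": "step_arm", "payload": {
  "rows": [
    [0, 0.0015, -0.03, 0, 0, 0],
    [0, 0, -0.035, 0, 0, 0],
    [0, 0, -0.025, 0, 0, 0],
    [0, 0, -0.013, 0, 0, 0],
    [0, 0, -0.005, 0, 0, 0],
    [0, 0, -0.0025, 0, 0, 0],
    [0, 0, 0, 0, 0, 0]
  ]
}}

```text
time: 31.85
position: [0.5306, 0.3031, 0.2499]
tool_rot: [0.662, 0.75, 0.001, 0.0]
ft_force: [0.2, -0.7, -0.4]
grip_width: 0.0558
grip_force: 0.0
```

Request:
{"api": "step_arm", "payload": {
  "rows": [
    [0, 0, 0, 0, 0, 0],
    [0, 0, 0, 0, 0, 0],
    [0, 0, 0, 0, 0, 0],
    [0, 0, 0, 0, 0, 0],
    [0, 0, 0, 0, 0, 0],
    [0, 0, 0, 0, 0, 0]
  ],
  "jaw": 0.01
}}

```text
time: 32.6
position: [0.5303, 0.3031, 0.2493]
tool_rot: [0.661, 0.75, -0.0, -0.0]
ft_force: [-0.5, 0.8, 1.8]
grip_width: 0.0296
grip_force: 40.0
```

Request:
{"api": "step_arm", "payload": {
  "rows": [
    [0, 0, 0.01, 0, 0, 0],
    [0, 0, 0.03, 0, 0, 0],
    [0, 0, 0.04, 0, 0, 0],
    [0.004, -0.035, 0, 0, 0, 0],
    [0.006, -0.06, 0, 0, 0, 0],
    [0.006, -0.06, 0, 0, 0, 0],
    [0.006, -0.06, 0, 0, 0, 0],
    [0.006, -0.06, 0, 0, 0, 0],
    [0.0046, -0.042, 0, 0, 0, 0],
    [0.002, -0.0201, -0.02, 0, 0, 0],
    [0, 0, -0.03, 0, 0, 0],
    [0, 0, -0.016, 0, 0, 0]
  ]
}}

```text
time: 34.1
position: [0.5641, -0.0343, 0.2615]
tool_rot: [0.662, 0.75, -0.001, -0.002]
ft_force: [-1.2, 0.4, -4.8]
grip_width: 0.0293
grip_force: 40.0
```

Request:
{"api": "step_arm", "payload": {
  "rows": [
    [0, 0, -0.004, 0, 0, 0],
    [0, 0, 0, 0, 0, 0],
    [0, 0, 0, 0, 0, 0]
  ]
}}

```text
time: 34.48
position: [0.5654, -0.0338, 0.2601]
tool_rot: [0.661, 0.75, 0.0, 0.001]
ft_force: [0.6, 0.5, -5.3]
grip_width: 0.0293
grip_force: 40.0
```

```bash
python3 - <<'E'
from h import *
o=get_obs();print(o['time'],o['position'],yaw(),o['ft_force'],o['grip_width'])
E
```

```text
34.475 [ 0.56542824 -0.03377941  0.2601218 ] 7.20840073309739 [ 0.59830724  0.45410736 -5.32342253] 0.029281017552176193
```

Request:
{"api": "step_arm", "payload": {
  "rows": [
    [-0.0004, -0.0002, -0.0015, 0, 0, 0],
    [0, 0, -0.001, 0, 0, 0],
    [0, 0, -0.0005, 0, 0, 0],
    [0, 0, 0, 0, 0, 0]
  ]
}}

```text
time: 34.98
position: [0.5646, -0.0342, 0.2563]
tool_rot: [0.662, 0.75, 0.0, 0.0]
ft_force: [0.3, 0.0, -4.1]
grip_width: 0.0292
grip_force: 40.0
```

Request:
{"api": "step_arm", "payload": {
  "rows": [
    [0, 0, -0.0005, 0, 0, 0],
    [0, 0, -0.0004, 0, 0, 0],
    [0, 0, 0, 0, 0, 0]
  ]
}}

```text
time: 35.35
position: [0.5645, -0.0342, 0.2562]
tool_rot: [0.661, 0.75, 0.0, 0.0]
ft_force: [-2.6, 0.7, 4.7]
grip_width: 0.0295
grip_force: 40.0
```

Request:
{"api": "step_arm", "payload": {
  "rows": [
    [0, 0, 0.0005, 0, 0, 0],
    [0, 0, 0, 0, 0, 0],
    [0, 0, 0, 0, 0, 0],
    [0, 0, 0, 0, 0, 0],
    [0, 0, 0, 0, 0, 0],
    [0, 0, 0.02, 0, 0, 0],
    [0, 0, 0.04, 0, 0, 0],
    [0, 0, 0.04, 0, 0, 0]
  ],
  "jaw": 0.056
}}

```text
time: 36.35
position: [0.5644, -0.0342, 0.3564]
tool_rot: [0.662, 0.75, -0.0, -0.001]
ft_force: [-0.3, 0.8, 1.8]
grip_width: 0.0559
grip_force: 0.0
```

Request:
{"api": "step_arm", "payload": {
  "rows": [
    [-0.0116, 0.0364, 0, 0, 0, 0],
    [-0.0176, 0.0564, 0, 0, 0, 0],
    [-0.0176, 0.0564, 0, 0, 0, 0],
    [-0.0176, 0.0564, 0, 0, 0, 0],
    [-0.0176, 0.0564, 0, 0, 0, 0],
    [-0.0126, 0.0414, 0, 0, 0, 0],
    [-0.008, 0.0243, 0, 0, 0, 0],
    [0, 0, 0, 0, 0, 0],
    [0, 0, 0, 0, 0, 0]
  ]
}}

```text
time: 37.48
position: [0.4621, 0.293, 0.3557]
tool_rot: [0.661, 0.75, -0.0, 0.0]
ft_force: [0.2, -0.7, 0.0]
grip_width: 0.0561
grip_force: 0.0
```

```bash
python3 - <<'E'
from h import *
o=get_obs();print(o['time'],o['position'],yaw(),o['ft_force'],o['grip_width'])
c=shot('wrist'); W=cloud(c)
blobs(W,.115,.14,(.35,.6),(.2,.4),20)
t=shot('top'); W=cloud(t); blobs(W,.123,.15,(.45,.7),(-.1,.15),20)
E
```

```text
37.475 [0.46210579 0.29297252 0.35566416] 7.173277942796254 [ 0.22398064 -0.68129394  0.00877379] 0.05607237401729539
blob [ 170  206   42   39 1488] [0.3967 0.2875 0.1246] z 0.1254 rect [395.8 286.1] [28.3 27.7] 7.4
blob [272 218  15  19 234] [0.4629 0.2943 0.1241] z 0.1252 rect [462.9 293.2] [10.9 11.7] 4.9
blob [292 201  14  14 158] [ 0.5635 -0.0363  0.1326] z 0.1328 rect [563.6 -36. ] [27.9 27.5] 0.0
```

Request:
{"api": "step_arm", "payload": {
  "rows": [
    [0.0003, 0.0003, -0.03, 0, 0, 0],
    [0, 0, -0.035, 0, 0, 0],
    [0, 0, -0.025, 0, 0, 0],
    [0, 0, -0.011, 0, 0, 0],
    [0, 0, -0.004, 0, 0, 0],
    [0, 0, -0.0025, 0, 0, 0],
    [0, 0, 0, 0, 0, 0]
  ]
}}

```text
time: 38.45
position: [0.4625, 0.2938, 0.2489]
tool_rot: [0.662, 0.75, 0.001, 0.0]
ft_force: [-0.5, -0.1, 1.0]
grip_width: 0.0564
grip_force: 0.0
```

Request:
{"api": "step_arm", "payload": {
  "rows": [
    [0, 0, 0, 0, 0, 0],
    [0, 0, 0, 0, 0, 0],
    [0, 0, 0, 0, 0, 0],
    [0, 0, 0, 0, 0, 0],
    [0, 0, 0, 0, 0, 0],
    [0, 0, 0, 0, 0, 0]
  ],
  "jaw": 0.01
}}

```text
time: 39.2
position: [0.4624, 0.2938, 0.2484]
tool_rot: [0.661, 0.75, 0.0, 0.0]
ft_force: [0.9, 0.2, 1.0]
grip_width: 0.0289
grip_force: 40.0
```

Request:
{"api": "step_arm", "payload": {
  "rows": [
    [0, 0, 0.01, 0, 0, 0],
    [0, 0, 0.03, 0, 0, 0],
    [0, 0, 0.04, 0, 0, 0],
    [0.012, -0.035, 0, 0, 0, 0],
    [0.0175, -0.055, 0, 0, 0, 0],
    [0.0175, -0.055, 0, 0, 0, 0],
    [0.0175, -0.055, 0, 0, 0, 0],
    [0.0145, -0.045, 0, 0, 0, 0],
    [0.0103, -0.0301, 0, 0, 0, 0],
    [0, 0, -0.025, 0, 0, 0],
    [0, 0, -0.025, 0, 0, 0],
    [0, 0, -0.013, 0, 0, 0]
  ]
}}

```text
time: 40.7
position: [0.5505, 0.0186, 0.2636]
tool_rot: [0.662, 0.75, -0.001, -0.002]
ft_force: [-0.8, 0.4, -5.7]
grip_width: 0.0291
grip_force: 40.0
```

Request:
{"api": "step_arm", "payload": {
  "rows": [
    [0, 0, -0.006, 0, 0, 0],
    [0, 0, 0, 0, 0, 0],
    [0, 0, 0, 0, 0, 0]
  ]
}}

```text
time: 41.08
position: [0.5519, 0.0188, 0.26]
tool_rot: [0.661, 0.75, 0.0, 0.001]
ft_force: [-0.3, 0.2, -5.8]
grip_width: 0.0292
grip_force: 40.0
```

```bash
python3 - <<'E'
from h import *
o=get_obs();print(o['time'],o['position'],yaw(),o['ft_force'],o['grip_width'])
E
```

```text
41.075 [0.55191981 0.01878468 0.26000423] 7.190122604791712 [-0.29464108  0.24976552 -5.81466017] 0.029152964284339684
```

Request:
{"api": "step_arm", "payload": {
  "rows": [
    [0, 0, -0.002, 0, 0, 0],
    [0, 0, -0.001, 0, 0, 0],
    [0, 0, -0.0005, 0, 0, 0],
    [0, 0, 0, 0, 0, 0]
  ]
}}

```text
time: 41.58
position: [0.5515, 0.0187, 0.2557]
tool_rot: [0.661, 0.75, -0.0, -0.0]
ft_force: [0.6, 0.3, -6.1]
grip_width: 0.0289
grip_force: 40.0
```

Request:
{"api": "step_arm", "payload": {
  "rows": [
    [0, 0, -0.0005, 0, 0, 0],
    [0, 0, -0.0004, 0, 0, 0],
    [0, 0, 0, 0, 0, 0]
  ]
}}

```text
time: 41.95
position: [0.5516, 0.0187, 0.2554]
tool_rot: [0.661, 0.75, 0.0, 0.0]
ft_force: [-2.2, -0.5, 1.3]
grip_width: 0.0287
grip_force: 40.0
```

Request:
{"api": "step_arm", "payload": {
  "rows": [
    [0, 0, -0.0002, 0, 0, 0],
    [0, 0, 0, 0, 0, 0],
    [0, 0, 0, 0, 0, 0],
    [0, 0, 0, 0, 0, 0],
    [0, 0, 0, 0, 0, 0],
    [0, 0, 0.02, 0, 0, 0],
    [0, 0, 0.04, 0, 0, 0],
    [0, 0, 0.04, 0, 0, 0]
  ],
  "jaw": 0.056
}}

```text
time: 42.95
position: [0.5514, 0.0186, 0.3553]
tool_rot: [0.662, 0.75, -0.0, -0.0]
ft_force: [1.2, 0.3, 0.1]
grip_width: 0.0558
grip_force: 0.0
```

Request:
{"api": "step_arm", "payload": {
  "rows": [
    [-0.0204, 0.0344, 0, 0, 0, 0],
    [-0.0265, 0.0445, 0, 0, 0, 0],
    [-0.0265, 0.0445, 0, 0, 0, 0],
    [-0.0265, 0.0445, 0, 0, 0, 0],
    [-0.0265, 0.0445, 0, 0, 0, 0],
    [-0.019, 0.034, 0, 0, 0, 0],
    [-0.011, 0.02, 0, 0, 0, 0],
    [0, 0, 0, 0, 0, 0],
    [0, 0, 0, 0, 0, 0]
  ]
}}

```text
time: 44.08
position: [0.3954, 0.2848, 0.3547]
tool_rot: [0.661, 0.75, 0.0, 0.0]
ft_force: [0.1, -0.8, -0.2]
grip_width: 0.056
grip_force: 0.0
```

```bash
python3 - <<'E'
from h import *
o=get_obs();print(o['time'],o['position'],yaw(),o['ft_force'],o['grip_width'])
t=shot('top'); W=cloud(t); blobs(W,.123,.15,(.45,.7),(-.1,.15),20)
E
```

```text
44.075 [0.39543408 0.28475323 0.3546508 ] 7.1751748883800754 [ 0.12627064 -0.77029987 -0.21205168] 0.05603935617537204
blob [292 201  14  14 157] [ 0.5635 -0.0362  0.1328] z 0.133 rect [563.6 -36. ] [27.5 28.1] 89.7
blob [271 211   6   6  27] [0.551  0.0169 0.132 ] z 0.1322 rect [550.8  17. ] [10.4 10.4] 46.9
```

Pin back within 0.3 mm. Now the square punch.

Request:
{"api": "step_arm", "payload": {
  "rows": [
    [0, 0.0002, -0.03, 0, 0, 0],
    [0, 0, -0.035, 0, 0, 0],
    [0, 0, -0.025, 0, 0, 0],
    [0, 0, -0.011, 0, 0, 0],
    [0, 0, -0.004, 0, 0, 0],
    [0, 0, -0.002, 0, 0, 0],
    [0, 0, 0, 0, 0, 0]
  ]
}}

```text
time: 45.0
position: [0.3954, 0.2854, 0.2483]
tool_rot: [0.661, 0.75, 0.001, 0.0]
ft_force: [-1.1, -0.6, 0.1]
grip_width: 0.0557
grip_force: 0.0
```

Request:
{"api": "step_arm", "payload": {
  "rows": [
    [0, 0, 0, 0, 0, 0],
    [0, 0, 0, 0, 0, 0],
    [0, 0, 0, 0, 0, 0],
    [0, 0, 0, 0, 0, 0],
    [0, 0, 0, 0, 0, 0],
    [0, 0, 0, 0, 0, 0]
  ],
  "jaw": 0.01
}}

```text
time: 45.75
position: [0.3951, 0.2853, 0.2477]
tool_rot: [0.662, 0.75, 0.0, -0.0]
ft_force: [-0.1, 0.6, 1.8]
grip_width: 0.028
grip_force: 40.0
```

Request:
{"api": "step_arm", "payload": {
  "rows": [
    [0, 0, 0.01, 0, 0, 0],
    [0, 0, 0.03, 0, 0, 0],
    [0, 0, 0.04, 0, 0, 0],
    [0.02, -0.028, 0, 0, 0, 0],
    [0.033, -0.0465, 0, 0, 0, 0],
    [0.033, -0.0465, 0, 0, 0, 0],
    [0.033, -0.0465, 0, 0, 0, 0],
    [0.02, -0.0285, 0, 0, 0, 0],
    [0.0131, -0.017, 0, 0, 0, 0],
    [0, 0, -0.025, 0, 0, 0],
    [0, 0, -0.025, 0, 0, 0],
    [0, 0, -0.013, 0, 0, 0]
  ]
}}

```text
time: 47.25
position: [0.5461, 0.0729, 0.2632]
tool_rot: [0.661, 0.75, -0.001, -0.002]
ft_force: [-0.9, 0.1, -4.2]
grip_width: 0.0276
grip_force: 40.0
```

Request:
{"api": "step_arm", "payload": {
  "rows": [
    [0, 0, -0.006, 0, 0, 0],
    [0, 0, 0, 0, 0, 0],
    [0, 0, 0, 0, 0, 0]
  ]
}}

```text
time: 47.62
position: [0.5476, 0.0724, 0.2594]
tool_rot: [0.661, 0.75, 0.001, 0.001]
ft_force: [-0.5, 0.3, -4.3]
grip_width: 0.0278
grip_force: 40.0
```

```bash
python3 - <<'E'
from h import *
o=get_obs();print(o['time'],o['position'],yaw(),o['ft_force'],o['grip_width'])
E
```

```text
47.625 [0.54761559 0.07240371 0.25942253] 7.187870134544698 [-0.51782042  0.27030037 -4.33331117] 0.027752524535338836
```

Request:
{"api": "step_arm", "payload": {
  "rows": [
    [0, 0, -0.002, 0, 0, 0],
    [0, 0, -0.001, 0, 0, 0],
    [0, 0, -0.0005, 0, 0, 0],
    [0, 0, 0, 0, 0, 0]
  ]
}}

```text
time: 48.12
position: [0.5473, 0.0722, 0.2552]
tool_rot: [0.662, 0.75, -0.0, -0.0]
ft_force: [0.2, -0.4, -6.2]
grip_width: 0.028
grip_force: 40.0
```

Request:
{"api": "step_arm", "payload": {
  "rows": [
    [0, 0, -0.0005, 0, 0, 0],
    [0, 0, -0.0004, 0, 0, 0],
    [0, 0, 0, 0, 0, 0]
  ]
}}

```text
time: 48.5
position: [0.5473, 0.0723, 0.2548]
tool_rot: [0.661, 0.75, 0.0, 0.0]
ft_force: [-1.9, 0.3, 1.1]
grip_width: 0.028
grip_force: 40.0
```

Request:
{"api": "step_arm", "payload": {
  "rows": [
    [0, 0, -0.0002, 0, 0, 0],
    [0, 0, 0, 0, 0, 0],
    [0, 0, 0, 0, 0, 0],
    [0, 0, 0, 0, 0, 0],
    [0, 0, 0, 0, 0, 0],
    [0, 0, 0.02, 0, 0, 0],
    [0, 0, 0.04, 0, 0, 0],
    [0, 0, 0.04, 0, 0, 0],
    [0, 0, 0.04, 0, 0, 0]
  ],
  "jaw": 0.056
}}

```text
time: 49.62
position: [0.547, 0.0723, 0.3952]
tool_rot: [0.661, 0.75, -0.0, -0.0]
ft_force: [0.3, 0.1, -0.4]
grip_width: 0.0558
grip_force: 0.0
```

Request:
{"api": "step_arm", "payload": {
  "rows": [
    [-0.02, 0.045, 0, 0, 0, 0],
    [-0.02, 0.055, 0, 0, 0, 0],
    [-0.02, 0.055, 0, 0, 0, 0],
    [-0.02, 0.055, 0, 0, 0, 0],
    [-0.01, 0.03, 0, 0, 0, 0],
    [0, 0, 0, 0, 0, 0],
    [0, 0, 0, 0, 0, 0]
  ]
}}

```text
time: 50.5
position: [0.4574, 0.3118, 0.3939]
tool_rot: [0.661, 0.75, -0.0, 0.0]
ft_force: [0.6, 0.2, -0.2]
grip_width: 0.0558
grip_force: 0.0
```

```bash
python3 - <<'E'
from h import *
t=shot('top'); W=cloud(t); blobs(W,.123,.15,(.45,.7),(-.1,.15),20); cv2.imwrite('pics/top9.png',t['pixels'])
box=(abs(W[...,0]-.505)<.09)&(abs(W[...,1]+.322)<.09)
P=W[box&(W[...,2]>.038)&(W[...,2]<.06)]; print(cv2.minAreaRect((P[:,:2]*1000).astype(np.float32)))
E
```

```text
blob [292 201  14  14 159] [ 0.5635 -0.0362  0.1325] z 0.1326 rect [563.7 -36. ] [27.5 27.9] 88.1
blob [241 209  15  16 181] [0.5463 0.0715 0.133 ] z 0.1334 rect [546.8  71.4] [28.6 27.5] 7.1
blob [271 211   6   6  26] [0.5507 0.0168 0.1325] z 0.1329 rect [550.7  17. ] [10.  10.6] 44.9
((504.9166564941406, -321.9024658203125), (76.29239654541016, 47.10676193237305), 73.59459686279297)
```

View pics/top9.png

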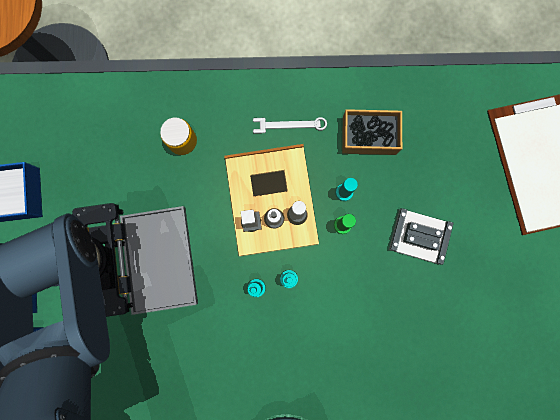

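All three punches stand on their own spots again (249,218), (274,216), (298,211). The die lies centred on the bolster (423,236) and the bystanders are untouched.

```bash
python3 -c "
from rig import hand_in; print(hand_in())"
```

```text
the job is handed in; nothing more can be done
None
```

The job is handed in at about 51 s: the die lies flat on the bolster about 1 mm from its centre, lengthwise between the stops, all three punches stand upright within about 1 mm of their starting spots, and the carton, tin and spanner were not touched.

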